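# Load a dosimeter badge under the reader's spring cover

### The job

Load the dosimeter badge into the reader without picking it up: with one fingertip press down the bar beside the loading bed and so hold the spring cover open, and with the other fingertip push the badge by its clip end along the bed, fully home against the stop in the bay. Keep the cover held open until the badge is home, then let go, so that the cover springs shut behind the badge with the tail left sticking out. Leave the other things on the desk where they are.

Things in the scene. Friction and masses are not known exactly. Their poses are not given: they have to be found in the camera images.
- reader: Bench badge reader fixed to the desk, 235 mm deep, 195 mm wide. Origin: desk level, centre line of the loading bed, at the mouth of the bay; x points into the bay (the way the badge is pushed), y left, z up. Right of the bay is the electronics box (x 1 to 84, y -40 to -152, up to z 52 mm). Left of the bed runs the cover's hinge shaft (8 mm thick, x -160 to 68, y 36, z 34 mm).
- cover (a joint): Angle of the spring cover (rad): 0 shut, grows as it opens, stop at 0.75. A rocker on the shaft: right of it a smoked clear plate over the bay with a dark front lip, left of it the press bar; bar down turns plate and lip up. The lip clears the badge above 0.5; 0.6 to 0.7 works well. The spring shuts it when let go; holding it open takes about 4 to 6 N on the bar.
- bar_front (a point): Operator's end of the press bar's centre line (moves with the cover). Round dark steel bar, 10 mm diameter, along the reader's x from -165 to 55 mm, joined to the shaft by flat arms at x -156 and 40. At cover angle q its centre is at y 36 + 34 cos(q-0.2), z 34 - 34 sin(q-0.2) mm (reader frame): top at z 46 mm shut, 24 mm at 0.65. A fingertip may slide along it.
- bar_rear (a point): The other end of the press bar's centre line (x 55 mm in the reader frame).
- mouth (a point): Mouth of the bay: on the floor (10 mm above the desk), on the centre line. Reader frame: loading bed x -150 to 0, with guide rails 7 mm high above the floor, 5 mm thick, 57 mm apart inside; bay x 0 to 60 mm on the same floor, walls 57 mm apart, up to z 32 mm; its end wall at x 60 mm is the stop.
- lip (a point): Bottom right corner of the cover's dark front lip (moves with the cover). Shut, the lip (reader x -0.5 to -3.5 mm) hangs to 3 mm above the bed floor and blocks the badge, except for a gap 36 mm wide (y 18 to -18), 14 mm high, for its tail. At 0.65 rad the cover's right edge is the highest, about 80 mm above the desk, at the mouth and behind it.
- badge: White plastic dosimeter badge, loose on the bed, 50 g. Body 56 (x) x 54 x 10 mm; from its rear edge a stiff tail, 22 x 10 mm, sticks out 34 mm, with a fixed upright steel clip (10 x 20 mm, top 25 mm over the underside) flush with its end. Origin: centre of the body's underside; x points to the bay. 1.5 mm play to each rail. Home, front edge on the stop: origin at x 32, tail end at x -30 mm in the reader frame.
- badge_tail (a point): Centre of the upright end face of the tail and its clip, facing the operator: 62 mm behind the badge's origin, 12.5 mm above its underside. The face is 20 mm wide and 25 mm high; push anywhere on it.
- pocket_meter: Bystander: grey pocket dose meter with a steel clip, 85 x 56 x 23 mm, lying left of the reader. Origin centre of underside.
- pen: Bystander: black pen, 134 mm long, 10 mm thick, lying left of the reader. Origin under its middle.
- tape: Bystander: roll of paper tape, 72 mm diameter, 19 mm high, lying right of the loading bed. Origin centre of underside.
- clip_case: Bystander: small white plastic case, 60 x 40 x 22 mm, right of the loading bed, nearer the robot. Origin centre of underside.
- gel: Bystander: hand-gel bottle, 60 mm diameter, 150 mm high, at the far left. Origin centre of underside.
- mug: Bystander: white mug, 80 mm diameter, 95 mm high, at the far right. Origin centre of underside.
- mouse: Bystander: black computer mouse, 105 x 60 x 33 mm, on its mat on the right. Origin centre of underside.
There are look-alikes about, which are no part of the job. What is shaped like the badge but purple or yellow is not meant.

How it is judged (in metres and radians):
On the way, in this order (a step that is already met when the one before it is completed fails the run):
1. a finger holds the spring cover open (joint above 0.5 rad) while the badge is still outside the bay (value of joint cover above 0.5 rad and contact force between the fingers and cover above 0.5 N and x of badge in the frame of reader below -0.026 m), for 0.2 s.
2. the badge is fully home (within 2.5 mm of the stop) and the finger still holds the cover open (above 0.4 rad) (x of badge in the frame of reader above 0.0295 m and value of joint cover above 0.4 rad and contact force between the fingers and cover above 0.5 N), for 0.1 s.
At the end, for the whole second after the job is handed in: The badge lies flat in the bay, within 2.5 mm of the stop and 4 mm of the centre line, at rest, and the cover is shut behind it (joint below 0.05 rad) (x of badge in the frame of reader above 0.0295 m and y of badge in the frame of reader between -0.004 and 0.004 m and z of badge in the frame of reader below 0.014 m and angle between the x axis of badge and the x axis of reader, either way round below 0.08 rad and value of joint cover below 0.05 rad and linear speed of badge below 0.01 m/s); the robot touches nothing.
It fails at once if the badge is lifted or tipped off the bed (rises 10 mm or tilts 0.25 rad) (z of badge in the frame of reader above 0.02 m or angle between badge's own z axis and vertical above 0.25 rad).
It fails at once if another thing on the desk is moved by more than 20 mm or tipped over (distance of any of pocket_meter, pen, tape, clip_case, gel, mug, mouse from where it was at the start of the episode above 0.02 m or angle between any of gel, mug's own z axis and vertical above 0.5 rad).
It also fails if it takes over 42 s, if anything falls off the work surface, if the arm or the gripper's body presses on something with over 40 N, if the wrist force passes 120 N, or if a joint passes its speed limit or range.

### The arm

A 6-joint arm with a two-finger parallel gripper is mounted at the origin on the work surface. World frame = base frame: x ahead of the robot, y to its left, z up, the work surface at z = 0. Lengths are in mm, angles in degrees, forces in N, time in s.
With the tool pointing down it reaches from about 350 to 850 mm from the base axis. Payload 8.1 kg.
Tool frame: the origin (TCP) lies on the centre line of the jaws, within the pads' length; the fingertips stand r.tip_extent ahead of it and the grasp point (between the pads) lies 8 mm behind it (r.tip_extent is the distance from the TCP to the fingertips, in mm); z points along the fingers, y is the direction in which the jaws open and shut (so a half turn about z gives the same grasp; the last joint's range is limited). The gripper opens to 85 mm and grips with 20 to 120 N. Pads are 22 mm wide; open, the fingers measure 114 mm over their backs; the gripper's body (76 mm by 85 mm) begins 54 mm behind the grasp point. The pads swing forward as they close: fully open they stand 13 mm farther back than shut.
Start: joints at [-4.893, 7.471, 85.268, -0, 87.261, -4.893], TCP at [600.004, 0.022, 242.292] pointing down, gripper open.
Joint ranges: [-169.43, 169.43], [-51.17, 129.36], [1.28, 143.12], [-76.62, 256.62], [0, 156.53], [-152.29, 152.29]. Speed limits (degrees/s): [136.94, 136.94, 159.86, 180, 180, 180].

### API

Orientations are given as [roll, pitch, yaw] about the fixed x, y, z axes, in that order (R = Rz(yaw) Ry(pitch) Rx(roll)).
In Python, from bench import sense, optics, hand_in, spotter, r gives the robot as it stands.
- The arm moves only by the tool apply_moves, never from a script. Its argument "series" is a list of rows, each a list of 3 entries, a list of its own where there are three numbers: the opening, from 0 (shut) to 1 (fully open), then the shift along the world's x, y, z in m, then the turn about the world's z in rad. In form: [[grip, [x, y, z], turn], ...]. A call has 1 to 5 rows; each row is the pose to reach, as a shift and turn from the pose measured when the call began; what a row does not reach only later rows make up. A row lasts 1/8 s, in which the tool goes at most 62.5 mm and 10.7 degrees, less where a joint would pass 70% of its speed; a pose out of reach is approached as far as the arm can. A call with a gripper value outside its range is refused whole. The fingers move at their own pace and stop on an object; "grip_force" is the grip in N (left out, the last holds). Time passes only in rows, so rows that repeat a pose let the fingers close. It gives the time, the measured TCP pose, the force and the opening at its end, in the units of the state.
- sense(): the state, without advancing time (a new reading comes with each control period).
- optics.snapshot(name): name is "scene" or "side" or "wrist"; returns a dict with "color" (480x640x3 uint8, blue, green, red), "intrinsics" (3x3 intrinsics, pixels), "rvec" (rotation vector, rad) and "tvec" (3), from world to camera coordinates, as OpenCV has them. Camera axes: x right, y down, z forward; pixel columns grow to the right and rows downward; lengths in mm; the calibration is good to about 2 mm. A picture is of the moment at which its call begins. There is no depth.
- hand_in(): hands the job in, once; it reports no verdict.
Trained networks look in a picture, given as the dict that the camera call returned (one of the last four; its "shot" number tells which), for a name from the list of things; names that differ only in an ending like _2 or _b are one class to them, and where a whole thing is asked for, a point or a joint stands for the part that bears it (a point fixed in the world has none). Each returns a list of dicts, best first, with "p" (0 to 1); they miss things now and then, are a little off and sometimes report something else, mostly with a low value. They report only what shows in the picture. A call takes as long as a camera call. They do not tell look-alikes from the thing itself.
- spotter.search_frame(picture, query): "xyz" ([x, y, z] in mm, in the coordinates of the camera as it stood for that picture, good to about 4 mm: the middle of the surface that is visible of it).
- spotter.masks_of(picture, query): "mask" (480x640 bool, what is visible of it).
The state is a dict: "time": time; "joint_pos": joint angles; "qd": joint speeds; "joint_efforts": joint torques, N m; "tool_pos": TCP position; "tcp_rot": TCP orientation; "ft_force": force on the tool from outside, world axes, zero at the start; "wrist_torque": the same for the moment, N m; "finger_gap": finger opening in mm.
Only numpy, scipy, OpenCV 4.12 (cv2) and the standard library are available. Lean on these libraries where they do the work, as an engineer would, in place of code of your own. Each camera call takes 0.05 s, during which the arm holds its last target.

## Working session

There is one attempt and no reset: what is moved stays moved. The work goes in short steps, Python scripts to look and compute and a tool call to move; the robot and the scene stay as the last step left them, time stands still between calls to the robot, and variables do not carry over. Pictures are saved under pics/ and viewed, and the job is handed in when it is done.

Besides the shell and the picture viewer there is one more tool, called as name([rows], argument=value, ...), one row to a line, values as JSON. apply_moves: Moves the arm, as the interface text tells. Its arguments: {"type":"object","properties":{"series":{"type":"array"},"grip_force":{"type":"number"}},"required":["series"]}

```bash
ls; mkdir -p pics; cat > h.py <<'E'
from bench import sense, optics, hand_in, spotter, r
import numpy as np, cv2
def snap(n,f):
    p=optics.snapshot(n); cv2.imwrite('pics/'+f+'.png',p['color']); return p
def RT(p):
    return cv2.Rodrigues(np.array(p['rvec'],float))[0],np.array(p['tvec'],float).reshape(3)
def c2w(p,x):
    R,t=RT(p); return R.T@(np.array(x)-t)
def ray(p,u,v,z):
    R,t=RT(p);K=np.array(p['intrinsics']);d=R.T@np.linalg.solve(K,[u,v,1.]);c=-R.T@t
    return c+d*(z-c[2])/d[2]
def proj(p,X):
    return cv2.projectPoints(np.array(X,float).reshape(-1,3),np.array(p['rvec'],float),np.array(p['tvec'],float),np.array(p['intrinsics'],float),None)[0].reshape(-1,2)
E
python3 - <<'E'
from h import *
print(sense()); print(r.tip_extent)
for n in ['scene','side','wrist']:
    p=snap(n,n+'0')
    R,t=RT(p);print(n,'cam',-R.T@t, R[2])
    for q in ['reader','cover','bar_front','bar_rear','mouth','lip','badge','badge_tail','pocket_meter','pen','tape','clip_case','gel','mug','mouse']:
        for d in spotter.search_frame(p,q)[:3]:
            print(n,q,round(d['p'],2),c2w(p,d['xyz']).round(1),proj(p,c2w(p,d['xyz'])).round())
print(sense()['time'])
E
```

```text
pics
{'time': 0.0, 'joint_pos': array([-4.89308770e+00,  7.51393333e+00,  8.53296914e+01,  2.69739571e-04,
        8.72622889e+01, -4.89340943e+00]), 'qd': array([-0.07574166, -0.01791712,  0.04100275,  0.00432756,  0.09004937,
       -0.01260697]), 'joint_efforts': array([-1.90700346e-03, -5.69404185e+01, -5.00557995e+01, -2.19391650e-04,
        1.44415747e-02,  7.24149572e-05]), 'tool_pos': array([5.99465398e+02, 6.94841030e-02, 2.41252720e+02]), 'tcp_rot': array([-1.79894495e+02, -9.30309394e-03,  9.00003000e+01]), 'ft_force': array([ 0.00527736, -0.17353818, -1.13069526]), 'wrist_torque': array([-0.00064895,  0.04795784, -0.01474163]), 'finger_gap': 85.14111357156773}
11.0
scene cam [1184.51144021 -346.02734014 1183.94944022] [-0.47289796  0.20590755 -0.85672026]
scene reader 0.97 [ 652.9 -143.5   39. ] [[303. 284.]]
scene cover 0.96 [627.1 -81.1  36.3] [[322. 267.]]
scene cover 0.73 [ 562.2 -230.4   19.8] [[257. 269.]]
scene bar_rear 0.82 [632.2 -90.9  36.6] [[319. 270.]]
scene mouth 0.92 [ 654.7 -141.8   39.4] [[304. 284.]]
scene lip 0.84 [629.1 -85.7  34.8] [[321. 268.]]
scen
[... 2457 characters left out ...]
st badge 0.91 [ 569.3 -116.3   19.9] [[293. 298.]]
wrist badge 0.86 [570.7 150.2   7.2] [[289.  50.]]
wrist badge 0.77 [734.3  10.4  15.6] [[442. 193.]]
wrist badge_tail 0.79 [575.1 147.   12.3] [[293.  52.]]
wrist badge_tail 0.59 [ 565.8 -111.7   23.6] [[289. 296.]]
wrist badge_tail 0.57 [734.9   6.7   5.8] [[439. 194.]]
wrist pocket_meter 0.57 [604.5  30.5  20.1] [[323. 175.]]
wrist pen 0.71 [460.7  18.2   7.9] [[192. 184.]]
wrist pen 0.38 [ 567.3 -116.6   21.4] [[291. 299.]]
wrist pen 0.33 [ 635.6 -115.    37.1] [[349. 305.]]
wrist tape 0.9 [ 559.9 -224.1   19.7] [[287. 372.]]
wrist clip_case 0.79 [ 486.9 -225.6   23.1] [[231. 374.]]
wrist mug 0.25 [ 486.6 -226.8   19.9] [[231. 373.]]
2.4
```

View pics/wrist0.png

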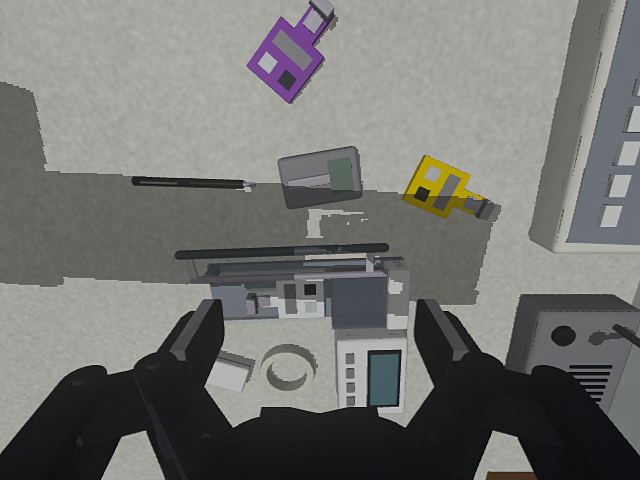

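```bash
python3 -c "
import cv2
a=cv2.imread('pics/scene0.png')[180:340,200:420];cv2.imwrite('pics/sc.png',cv2.resize(a,None,fx=3.6,fy=3.6,interpolation=cv2.INTER_CUBIC))
a=cv2.imread('pics/wrist0.png')[230:390,210:430];cv2.imwrite('pics/wc.png',cv2.resize(a,None,fx=3.6,fy=3.6,interpolation=cv2.INTER_CUBIC))
"
```

```text
(no output)
```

View pics/sc.png

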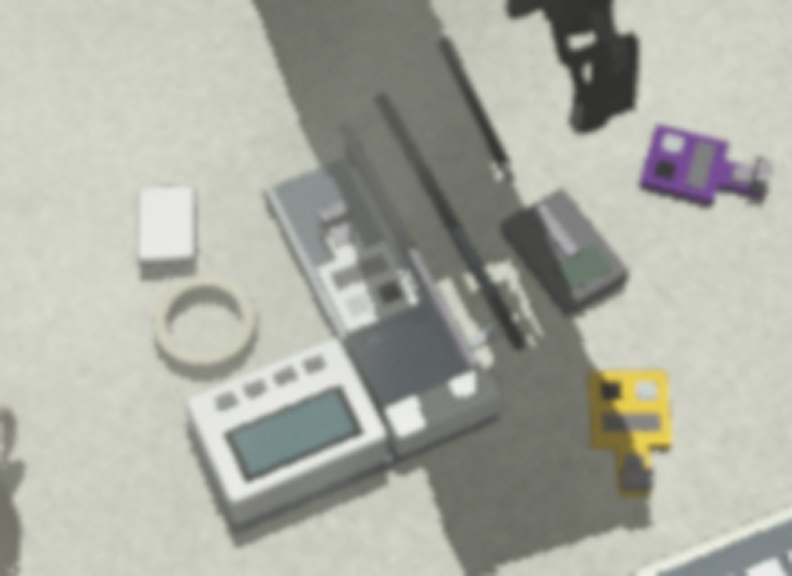

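View pics/wc.png

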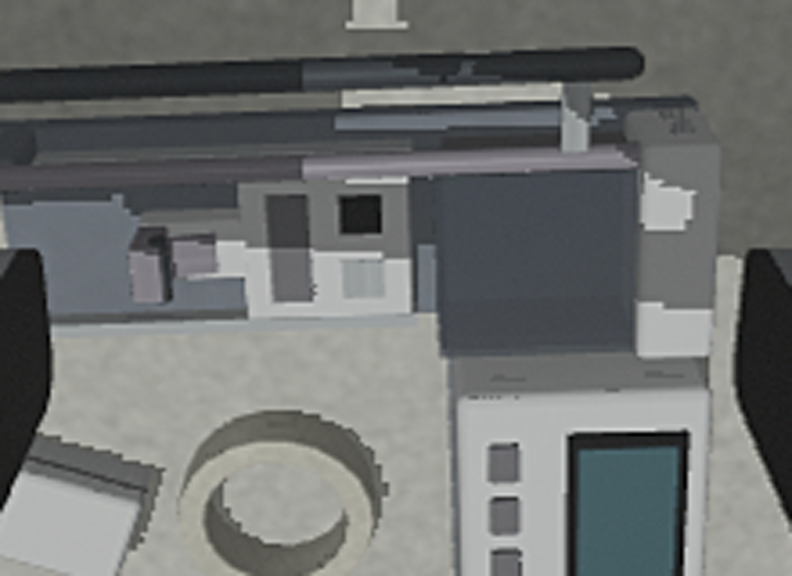

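```bash
cat > fit.py <<'E'
from h import *
from scipy.optimize import least_squares
pw=optics.snapshot('wrist'); ps=optics.snapshot('scene'); 
f=lambda x,y,ox,oy:(x/3.6+ox,y/3.6+oy)
zb=34+34*np.sin(.2); yb=36+34*np.cos(.2)
W=[((55,yb,zb),f(643,62,210,230)),((-165,yb,zb),(176,255)),((1,-40,52),f(457,393,210,230)),((84,-40,52),f(711,391,210,230))]
S=[((55,yb,zb),f(520,343,200,180)),((-165,yb,zb),f(380,97,200,180)),((1,-40,52),f(338,345,200,180)),((1,-152,52),f(190,405,200,180)),((84,-152,52),f(240,512,200,180))]
def tf(q,X):
    c,s=np.cos(q[2]),np.sin(q[2]);X=np.array(X,float)
    return np.c_[q[0]+c*X[:,0]-s*X[:,1],q[1]+s*X[:,0]+c*X[:,1],X[:,2]]
def res(q,L):
    return np.concatenate([(proj(p,tf(q,[a for a,b in l]))-np.array([b for a,b in l])).ravel() for p,l in L])
for L in ([(pw,W)],[(ps,S)],[(pw,W),(ps,S)]):
    s=least_squares(res,[620,-150,0],args=(L,),x_scale=[1,1,.01]); print(s.x.round(4)); print(s.fun.reshape(-1,2).round(1).tolist())
q=s.x
print('front bar px ray',ray(pw,176,255,zb),ray(pw,*W[0][1],zb))
# badge points in wrist: body rear-edge corners top z=20 ; clip top z=35
for n,(u,v),z in [('bodyRL',(240,183),20),('bodyRR',(247,318),20),('bodyFR',(410,313),20),('bodyFL',(408,178),20),('clipTopRear',(131,240),35),('clipTopRear2',(133,303),10)]:
    w=ray(pw,*f(u,v,210,230),z)
    d=w[:2]-q[:2];c,s_=np.cos(q[2]),np.sin(q[2])
    print(n,w.round(1),'reader',(c*d[0]+s_*d[1]).round(1),(-s_*d[0]+c*d[1]).round(1))
E
python3 fit.py
```

```text
[ 6.179726e+02 -1.135322e+02  3.840000e-02]
[[-4.2, -0.9], [3.1, -1.5], [-0.6, 2.0], [1.8, 0.2]]
[ 6.232931e+02 -1.133825e+02  6.860000e-02]
[[0.8, 0.3], [-0.6, 1.7], [0.9, -2.1], [-0.8, 0.2], [-0.2, 0.0]]
[ 6.191468e+02 -1.133105e+02  5.070000e-02]
[[-3.9, -1.7], [3.7, 0.1], [0.9, 1.8], [3.3, -0.7], [-0.0, -0.5], [0.0, 0.4], [0.2, -3.7], [-1.8, -2.2], [-1.9, -2.3]]
front bar px ray [446.89266381 -52.38536121  40.75475725] [674.80249077 -43.1663643   40.75475725]
bodyRL [551.  -93.4  20. ] reader -67.0 23.3
bodyRR [ 551.4 -144.2   20. ] reader -69.2 -27.4
bodyFR [ 606.7 -142.1   20. ] reader -13.9 -28.2
bodyFL [605.7 -91.5  20. ] reader -12.3 22.4
clipTopRear [ 517.7 -106.    35. ] reader -100.9 12.5
clipTopRear2 [ 510.7 -144.6   10. ] reader -109.9 -25.8
```

```bash
cat > ov.py <<'E'
from h import *
import sys
zb=34+34*np.sin(.2); yb=36+34*np.cos(.2)
def tf(q,X):
    c,s=np.cos(q[2]),np.sin(q[2]);X=np.array(X,float)
    return np.c_[q[0]+c*X[:,0]-s*X[:,1],q[1]+s*X[:,0]+c*X[:,1],X[:,2]]
segs=[((55,yb,zb),(-165,yb,zb)),((-160,36,34),(68,36,34)),
((-150,28.5,17),(0,28.5,17)),((-150,-28.5,17),(0,-28.5,17)),((-150,-28.5,10),(-150,28.5,10)),((0,-28.5,10),(0,28.5,10)),
((1,-40,52),(84,-40,52)),((84,-40,52),(84,-152,52)),((84,-152,52),(1,-152,52)),((1,-152,52),(1,-40,52))]
def draw(p,q,name,x0,y0,w,h,k):
    im=cv2.resize(p['color'][y0:y0+h,x0:x0+w],None,fx=k,fy=k,interpolation=cv2.INTER_CUBIC)
    for a,b in segs:
        u=(proj(p,tf(q,[a,b]))-[x0-.5,y0-.5])*k
        cv2.line(im,tuple(int(i) for i in u[0]),tuple(int(i) for i in u[1]),(0,0,255),1)
    cv2.imwrite('pics/'+name+'.png',im)
if __name__=='__main__':
    q=eval(sys.argv[1])
    draw(optics.snapshot('wrist'),q,'ovw'+sys.argv[2],165,220,260,190,3)
    draw(optics.snapshot('scene'),q,'ovs'+sys.argv[2],230,190,140,145,4)
E
python3 ov.py "[621.0,-113.4,.05]" 1
```

```text
(no output)
```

View pics/ovw1.png

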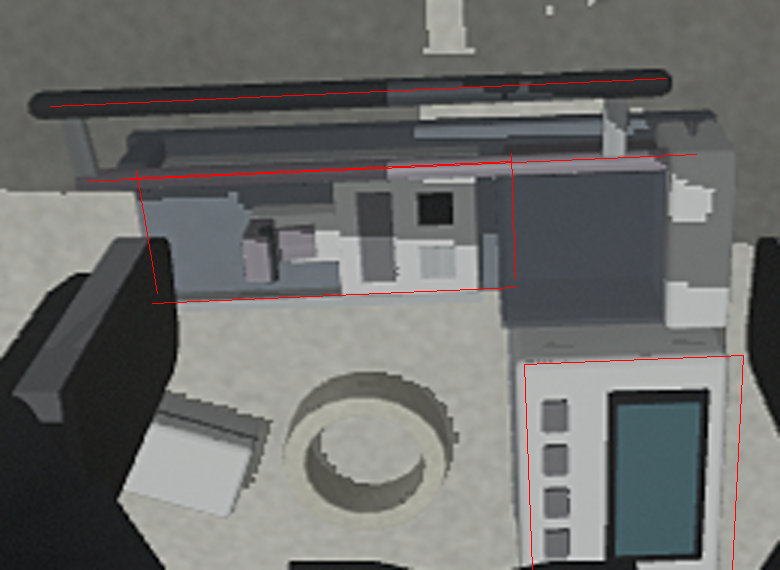

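View pics/ovs1.png

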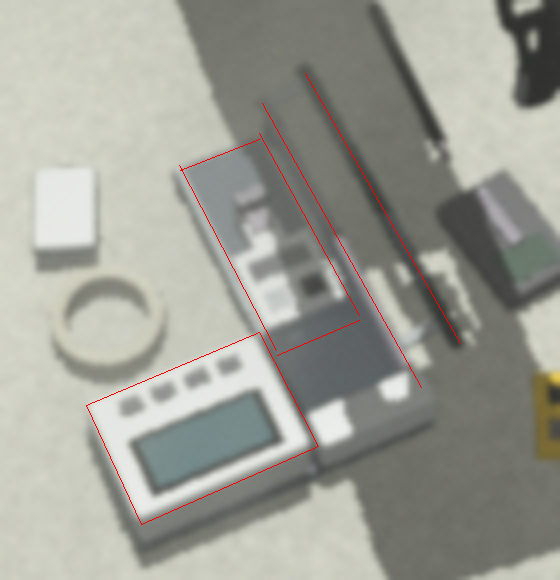

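apply_moves([
  [0.68,[-0.03,-0.02,-0.03],0.186],
  [0.68,[-0.06,-0.045,-0.06],0.372],
  [0.68,[-0.09,-0.065,-0.09],0.558],
  [0.68,[-0.109,-0.086,-0.11],0.744],
  [0.68,[-0.109,-0.086,-0.11],0.93],
], grip_force=60)

```text
time: 3.22
tool_pos: [488.3, -86.8, 130.0]
tcp_rot: [-179.9, -0.2, 143.5]
ft_force: [0.9, 0.2, 0.4]
finger_gap: 57.8
```

apply_moves([
  [0.68,[0,0,0],0.186],
  [0.68,[0,0,0],0.372],
  [0.68,[0,0,0],0.558],
  [0.68,[0,0,0],0.689],
  [0.68,[0,0,0],0.689],
])

```text
time: 3.85
tool_pos: [488.4, -86.8, 130.1]
tcp_rot: [-179.9, -0.2, -177.0]
ft_force: [-0.6, 0.5, 0.7]
finger_gap: 58.2
```

```bash
python3 - <<'E'
from h import *
import ov
print(r.tip_extent, sense()['finger_gap'])
q=[619.7,-113.4,.049]
p=snap('wrist','w2'); ov.draw(p,q,'ovw2',0,0,640,480,1.25)
p=snap('side','s2'); ov.draw(p,q,'ovs2',250,190,200,150,4)
E
```

```text
11.0 58.150587643535296
```

View pics/ovw2.png

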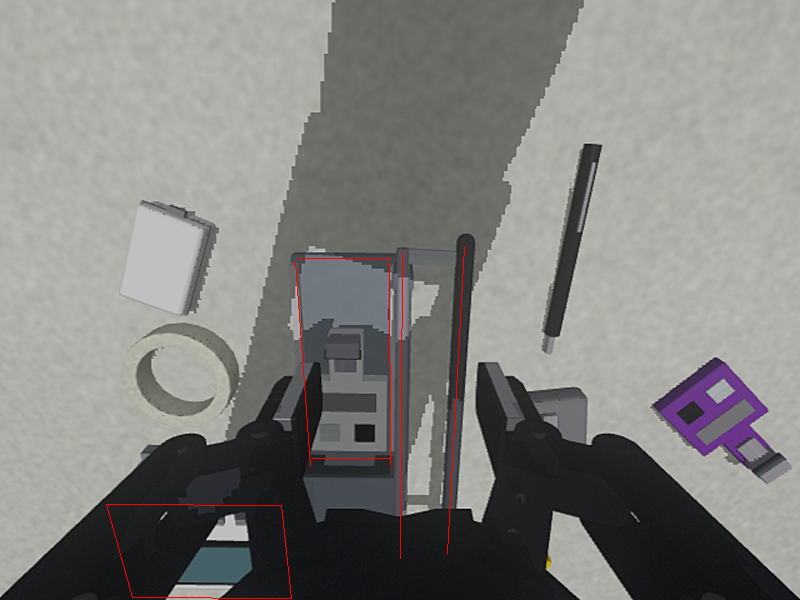

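View pics/ovs2.png

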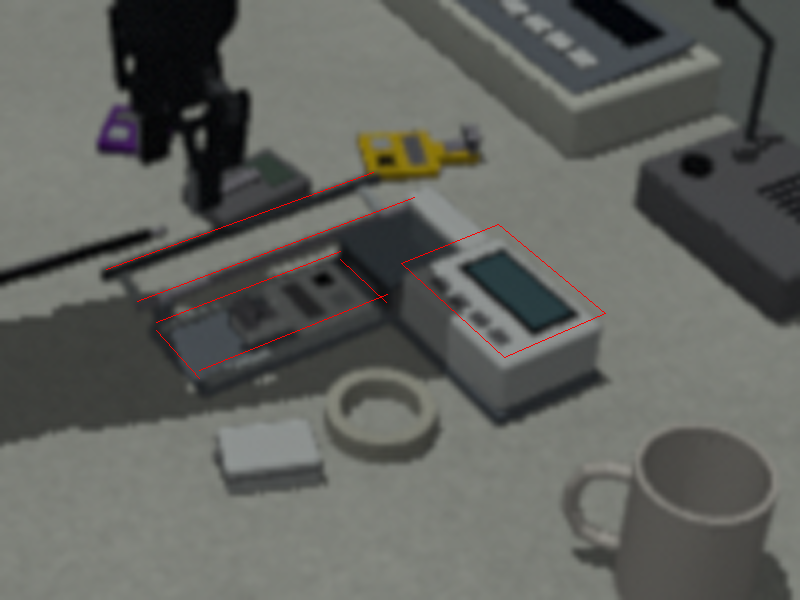

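```bash
cat >> h.py <<'E'
Q=[619.7,-113.4,.049]
def w2r(w,q=Q):
    c,s=np.cos(q[2]),np.sin(q[2]);d=np.array(w)[:2]-q[:2]; return np.r_[c*d[0]+s*d[1],-s*d[0]+c*d[1],w[2]].round(1)
E
python3 - <<'E'
from h import *
p=snap('wrist','w3')
for u,v,z in [(343,333,35),(327,335,35),(361,335,35),(310,455,20),(394,455,20),(343,455,20)]:
    print(u,v,w2r(ray(p,u/1.25,v/1.25,z)))
R,t=RT(p); print('cam',w2r(-R.T@t))
T=sense()['tool_pos']; print(T,w2r(T))
for dy in (-36,-29,29,36): 
  for z in (117,119,125):
    import math
    y=w2r(T)[1]+dy
    from ov import tf
    print(dy,z,(proj(p,tf(Q,[(w2r(T)[0]-11,y,z),(w2r(T)[0]+11,y,z)]))*1.25).round().tolist())
im=cv2.resize(p['color'][270:400,200:480],None,fx=2.8,fy=2.8); cv2.imwrite('pics/w3c.png',im)
E
```

```text
343 333 [-110.9    1.4   35. ]
327 335 [-109.6   -8.1   35. ]
361 335 [-109.7   12.1   35. ]
310 455 [-10.9 -27.7  20. ]
394 455 [-11.2  31.3  20. ]
343 455 [-11.   -4.5  20. ]
cam [-211.6   34.7  261.7]
[488.31080785 -86.79736531 130.04419412] [-129.9   33.   130. ]
-36 117 [[301.0, 348.0], [305.0, 398.0]]
-36 119 [[299.0, 351.0], [304.0, 401.0]]
-36 125 [[296.0, 358.0], [300.0, 410.0]]
-29 117 [[319.0, 348.0], [322.0, 398.0]]
-29 119 [[318.0, 351.0], [321.0, 401.0]]
-29 125 [[315.0, 358.0], [318.0, 410.0]]
29 117 [[470.0, 349.0], [467.0, 399.0]]
29 119 [[471.0, 351.0], [468.0, 402.0]]
29 125 [[474.0, 359.0], [471.0, 410.0]]
36 117 [[489.0, 349.0], [485.0, 399.0]]
36 119 [[490.0, 351.0], [486.0, 402.0]]
36 125 [[493.0, 359.0], [489.0, 411.0]]
```

View pics/w3c.png

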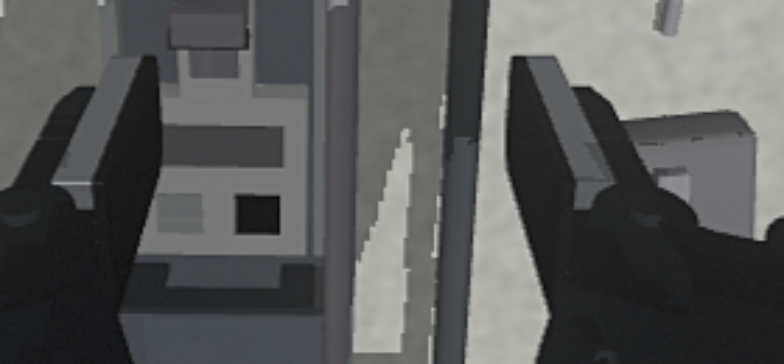

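apply_moves([
  [0.706,[0,0.001,-0.03],0],
  [0.706,[0,0.001,-0.06],0],
  [0.706,[0,0.001,-0.07],0],
  [0.706,[0,0.001,-0.07],0],
])

```text
time: 4.5
tool_pos: [487.9, -85.7, 59.8]
tcp_rot: [-179.9, -0.3, -177.2]
ft_force: [0.7, 0.7, 0.8]
finger_gap: 60.1
```

```bash
python3 - <<'E'
from h import *
s=sense();print(s['tool_pos'],w2r(s['tool_pos']),s['ft_force'],s['finger_gap'])
p=snap('wrist','w4')
im=cv2.resize(p['color'][180:420,160:480],None,fx=2.45,fy=2.45); cv2.imwrite('pics/w4c.png',im)
p=snap('side','s4')
im=cv2.resize(p['color'][190:320,250:420],None,fx=4.5,fy=4.5); cv2.imwrite('pics/s4c.png',im)
E
```

```text
[487.92937558 -85.69459777  59.75165731] [-130.3   34.1   59.8] [0.65694095 0.71406928 0.7625361 ] 60.147279987412524
```

View pics/w4c.png

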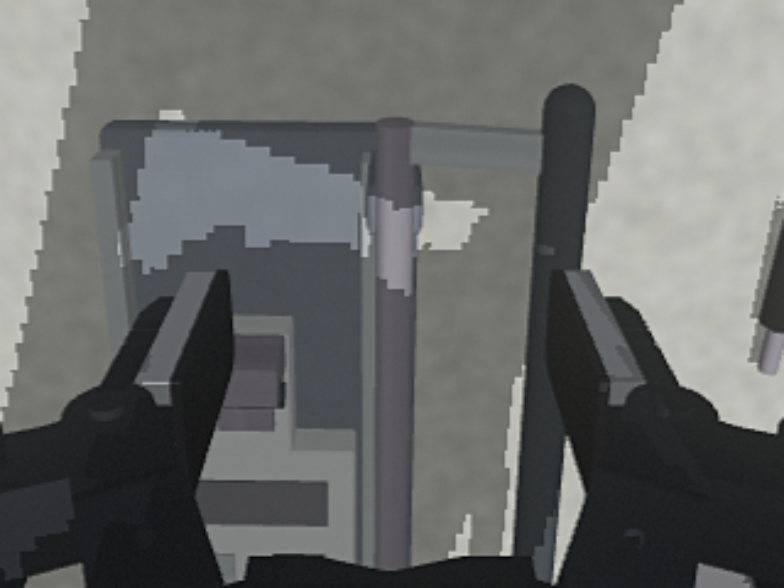

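View pics/s4c.png

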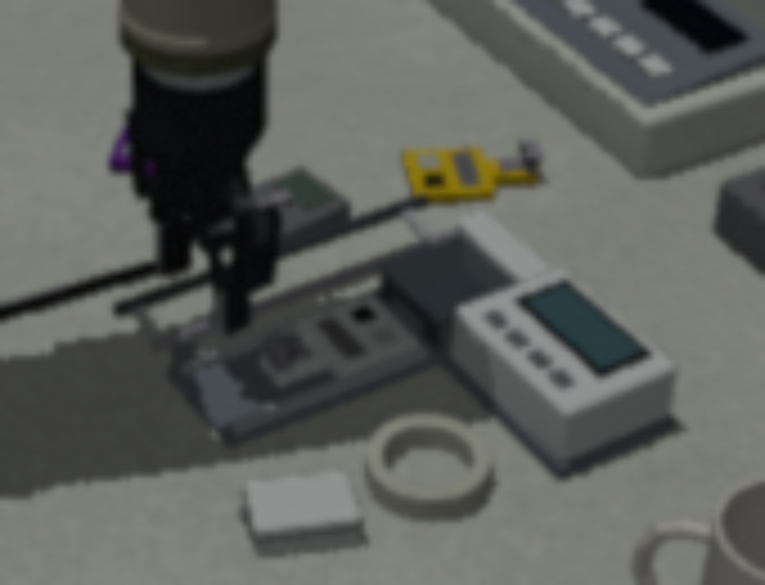

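apply_moves([
  [0.706,[0,0,-0.004],0],
  [0.706,[0,0,-0.008],0],
  [0.706,[0,0,-0.012],0],
  [0.706,[0,0,-0.012],0],
])

```text
time: 5.1
tool_pos: [489.3, -85.9, 49.1]
tcp_rot: [-179.9, -0.1, -177.2]
ft_force: [0.9, -0.2, 1.2]
finger_gap: 60.3
```

apply_moves([
  [0.706,[0,0,-0.004],0],
  [0.706,[0,0,-0.008],0],
  [0.706,[0,0,-0.008],0],
])

```text
time: 5.48
tool_pos: [489.2, -85.9, 40.8]
tcp_rot: [-179.9, -0.1, -177.2]
ft_force: [0.6, 1.0, 2.9]
finger_gap: 59.9
```

```bash
python3 - <<'E'
from h import *
s=sense();print(s['tool_pos'],w2r(s['tool_pos']),s['ft_force'],s['finger_gap'])
p=snap('wrist','w5')
im=cv2.resize(p['color'][180:420,160:480],None,fx=2.45,fy=2.45); cv2.imwrite('pics/w5c.png',im)
p=snap('side','s5')
im=cv2.resize(p['color'][190:320,250:420],None,fx=4.5,fy=4.5); cv2.imwrite('pics/s5c.png',im)
E
```

```text
[489.21268529 -85.88843597  40.79837633] [-129.    33.9   40.8] [0.61058726 1.02058916 2.91741852] 59.88990367498675
```

View pics/s5c.png

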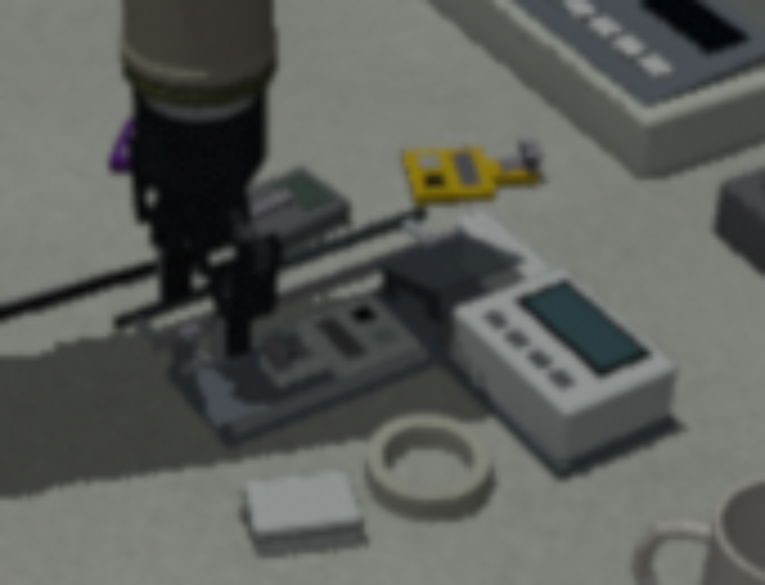

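View pics/w5c.png

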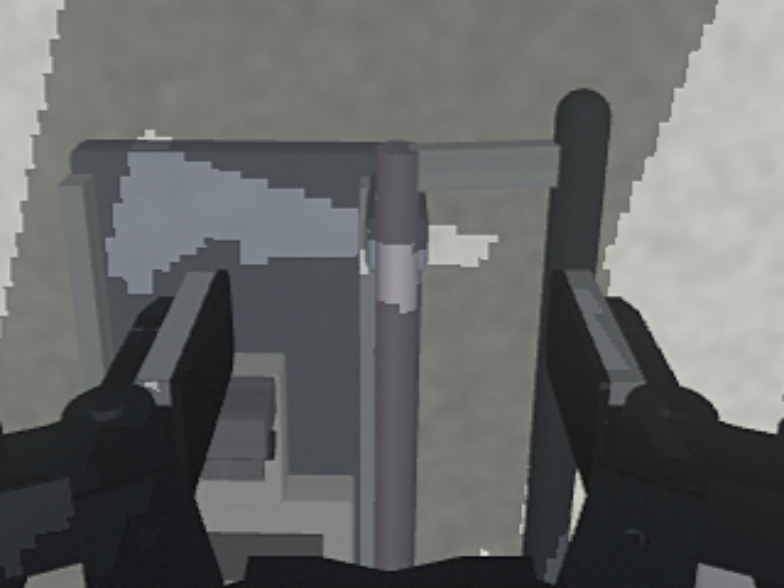

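apply_moves([
  [0.706,[0,0,-0.005],0],
  [0.706,[0,0,-0.01],0],
  [0.706,[0,0,-0.014],0],
  [0.706,[0,0,-0.014],0],
])

```text
time: 6.08
tool_pos: [489.6, -86.8, 27.2]
tcp_rot: [-179.8, -0.1, -177.2]
ft_force: [-0.6, -3.8, 5.7]
finger_gap: 60.5
```

```bash
python3 - <<'E'
from h import *
s=sense();print(s['tool_pos'],w2r(s['tool_pos']),s['ft_force'],s['finger_gap'])
p=snap('wrist','w6')
im=cv2.resize(p['color'][180:420,160:480],None,fx=2.45,fy=2.45); cv2.imwrite('pics/w6c.png',im)
p=snap('side','s6')
im=cv2.resize(p['color'][190:320,250:420],None,fx=4.5,fy=4.5); cv2.imwrite('pics/s6c.png',im)
E
```

```text
[489.64792011 -86.81164889  27.17537267] [-128.6   32.9   27.2] [-0.56296426 -3.78065181  5.71880649] 60.49394267290406
```

View pics/s6c.png

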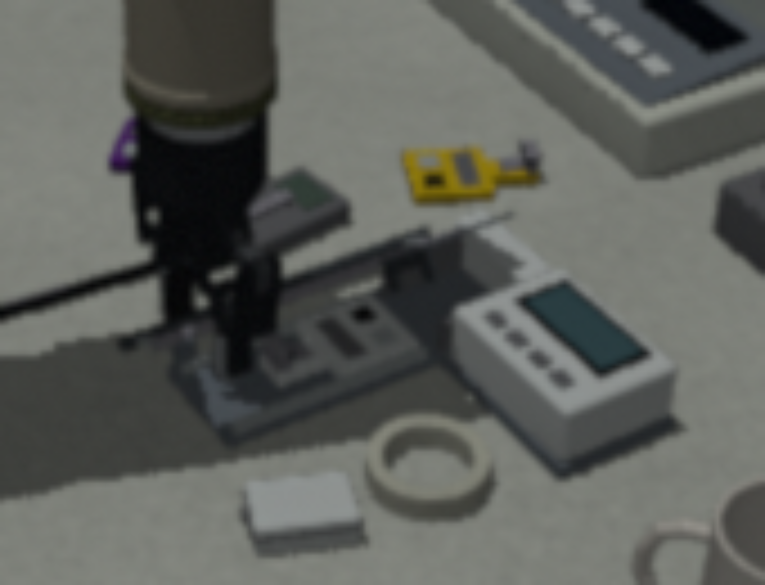

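View pics/w6c.png

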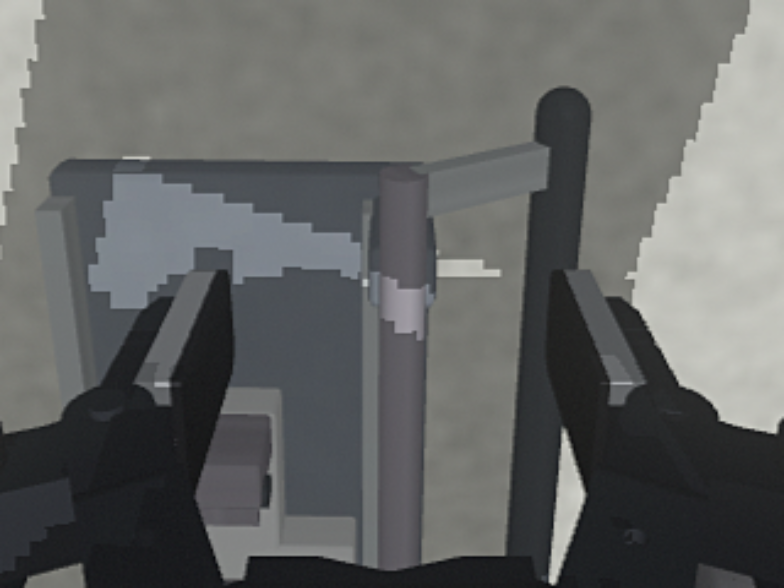

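apply_moves([
  [0.706,[0.004,-0.002,-0.0005],0],
  [0.706,[0.008,-0.0025,-0.0005],0],
  [0.706,[0.012,-0.0025,-0.0005],0],
  [0.706,[0.016,-0.002,-0.0005],0],
  [0.706,[0.02,-0.002,-0.0005],0],
])

```text
time: 6.8
tool_pos: [508.6, -88.7, 26.6]
tcp_rot: [-179.8, -0.2, -177.2]
ft_force: [-8.1, 0.1, 11.5]
finger_gap: 60.2
```

```bash
python3 - <<'E'
from h import *
s=sense();print(s['tool_pos'],w2r(s['tool_pos']),s['ft_force'],s['finger_gap'])
p=snap('wrist','w7')
im=cv2.resize(p['color'][180:420,160:480],None,fx=2.45,fy=2.45); cv2.imwrite('pics/w7c.png',im)
p=snap('side','s7')
im=cv2.resize(p['color'][190:320,250:420],None,fx=4.5,fy=4.5); cv2.imwrite('pics/s7c.png',im)
E
```

```text
[508.55083194 -88.71800751  26.6109482 ] [-109.8   30.1   26.6] [-8.10654844  0.08817951 11.45980692] 60.1978081075271
```

View pics/s7c.png

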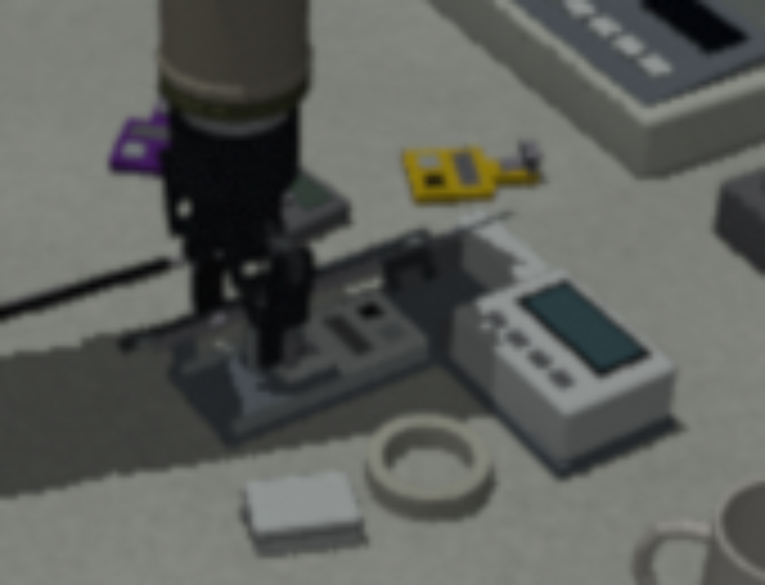

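View pics/w7c.png

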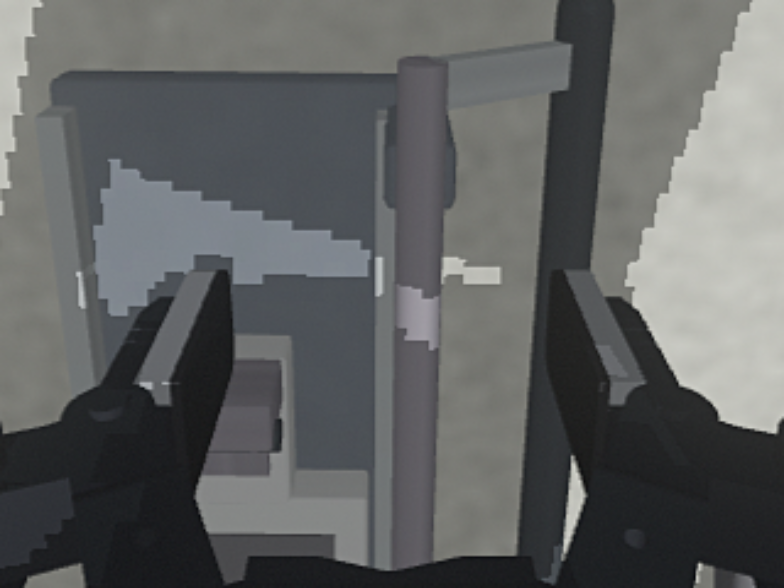

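apply_moves([
  [0.706,[0.001,0,0.002],0],
  [0.706,[0.005,0.0,0.002],0],
  [0.706,[0.009,0.0,0.002],0],
  [0.706,[0.013,0.0005,0.002],0],
  [0.706,[0.017,0.0005,0.002],0],
])

```text
time: 7.52
tool_pos: [526.3, -88.2, 28.6]
tcp_rot: [-179.8, -0.2, -177.2]
ft_force: [-2.6, -0.2, 3.6]
finger_gap: 60.2
```

```bash
python3 - <<'E'
from h import *
s=sense();print(s['tool_pos'],w2r(s['tool_pos']),s['ft_force'],s['finger_gap'])
p=snap('wrist','w8')
im=cv2.resize(p['color'][180:420,160:480],None,fx=2.45,fy=2.45); cv2.imwrite('pics/w8c.png',im)
p=snap('side','s8')
im=cv2.resize(p['color'][190:320,250:420],None,fx=4.5,fy=4.5); cv2.imwrite('pics/s8c.png',im)
E
```

```text
[526.31906744 -88.15241678  28.56928306] [-92.   29.8  28.6] [-2.60927873 -0.19709981  3.5551475 ] 60.20196813532089
```

View pics/s8c.png

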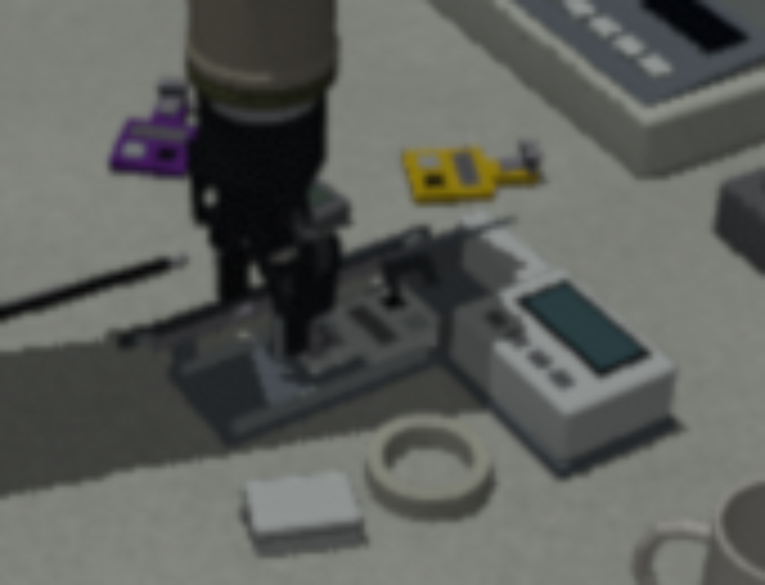

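View pics/w8c.png

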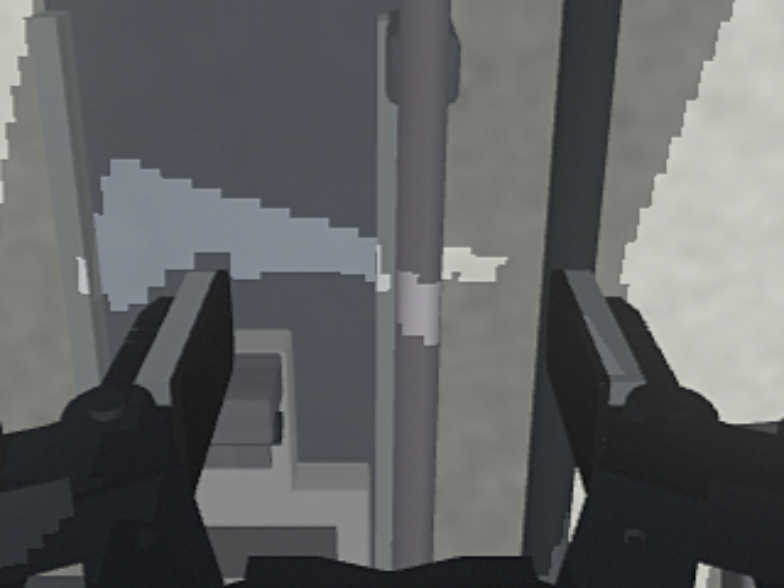

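apply_moves([
  [0.706,[0.005,0.0,0],0],
  [0.706,[0.01,0.0005,0],0],
  [0.706,[0.015,0.0005,0],0],
  [0.706,[0.02,0.001,0],0],
  [0.706,[0.025,0.001,0],0],
])

```text
time: 8.25
tool_pos: [552.1, -87.1, 28.8]
tcp_rot: [-179.8, -0.1, -177.2]
ft_force: [-2.9, 0.7, 3.1]
finger_gap: 60.1
```

apply_moves([
  [0.706,[0.004,0.0,0],0],
  [0.706,[0.008,0.0005,0],0],
  [0.706,[0.012,0.0005,0],0],
  [0.706,[0.016,0.001,0],0],
  [0.706,[0.019,0.001,0],0],
])

```text
time: 8.88
tool_pos: [571.4, -86.0, 28.8]
tcp_rot: [-179.8, -0.1, -177.2]
ft_force: [-2.6, -0.5, 3.3]
finger_gap: 60.1
```

```bash
python3 - <<'E'
from h import *
s=sense();print(s['tool_pos'],w2r(s['tool_pos']),s['ft_force'],s['finger_gap'])
p=snap('wrist','w9')
im=cv2.resize(p['color'][180:420,160:480],None,fx=2.45,fy=2.45); cv2.imwrite('pics/w9c.png',im)
p=snap('side','s9')
im=cv2.resize(p['color'][190:320,250:420],None,fx=4.5,fy=4.5); cv2.imwrite('pics/s9c.png',im)
E
```

```text
[571.36963741 -86.01610653  28.77772186] [-46.9  29.7  28.8] [-2.59087753 -0.46162328  3.26766733] 60.13001642339652
```

View pics/s9c.png

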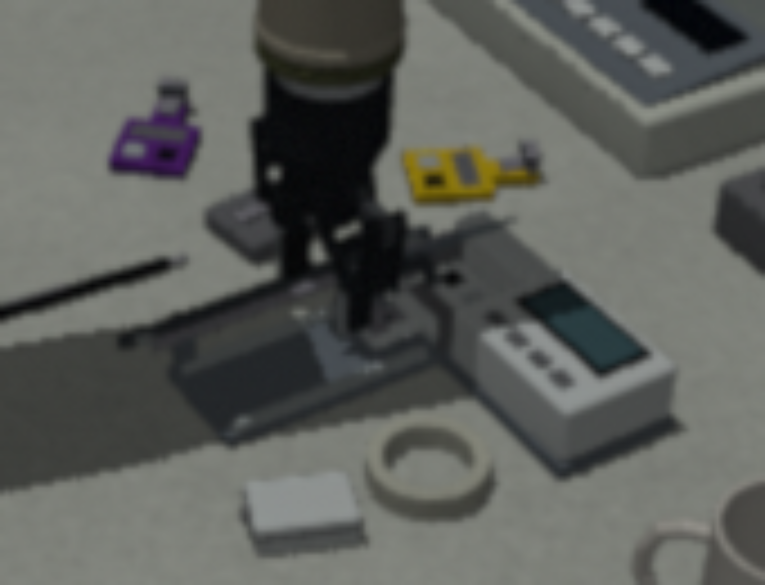

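View pics/w9c.png

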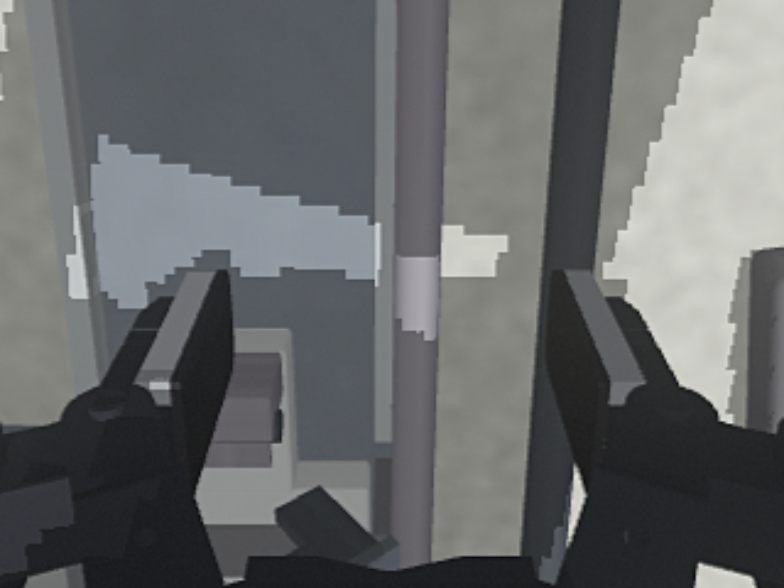

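apply_moves([
  [0.706,[0.002,0.0,0],0],
  [0.706,[0.004,0.0,0],0],
  [0.706,[0.005,0.0,0],0],
  [0.706,[0.006,0.0005,0],0],
  [0.706,[0.006,0.0005,0],0],
])

```text
time: 9.6
tool_pos: [575.0, -85.9, 28.7]
tcp_rot: [-179.8, -0.4, -177.2]
ft_force: [-18.6, -0.6, 15.7]
finger_gap: 60.4
```

apply_moves([
  [0.706,[0.001,0.0,0],0],
  [0.706,[0.002,0.0,0],0],
  [0.706,[0.002,0.0,0],0],
])

```text
time: 9.98
tool_pos: [575.0, -86.0, 28.6]
tcp_rot: [-179.9, -0.7, -177.2]
ft_force: [-15.7, 0.0, 14.9]
finger_gap: 60.4
```

```bash
python3 - <<'E'
from h import *
import ov
s=sense();print(s['tool_pos'],w2r(s['tool_pos']),s['ft_force'],s['wrist_torque'],s['finger_gap'])
p=snap('wrist','w10')
im=cv2.resize(p['color'][180:420,160:480],None,fx=2.45,fy=2.45); cv2.imwrite('pics/w10c.png',im)
p=snap('side','s10')
im=cv2.resize(p['color'][210:300,300:410],None,fx=7,fy=6.5,interpolation=cv2.INTER_CUBIC); cv2.imwrite('pics/s10c.png',im)
p=snap('scene','c10')
im=cv2.resize(p['color'][210:330,230:380],None,fx=5,fy=5,interpolation=cv2.INTER_CUBIC); cv2.imwrite('pics/c10c.png',im)
E
```

```text
[574.97329009 -85.98458713  28.60901633] [-43.3  29.6  28.6] [-1.57463409e+01  1.17635865e-02  1.49364895e+01] [-0.19105789  2.2772916  -0.38940394] 60.39011613831615
```

View pics/s10c.png

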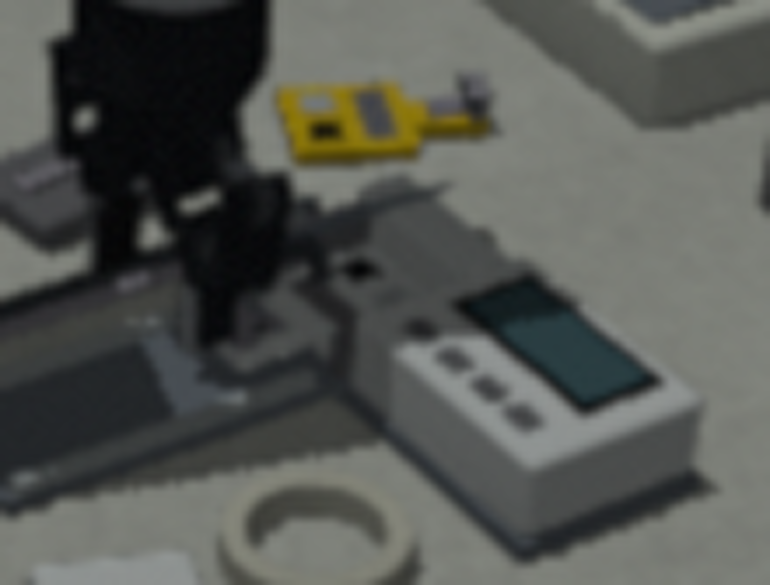

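View pics/w10c.png

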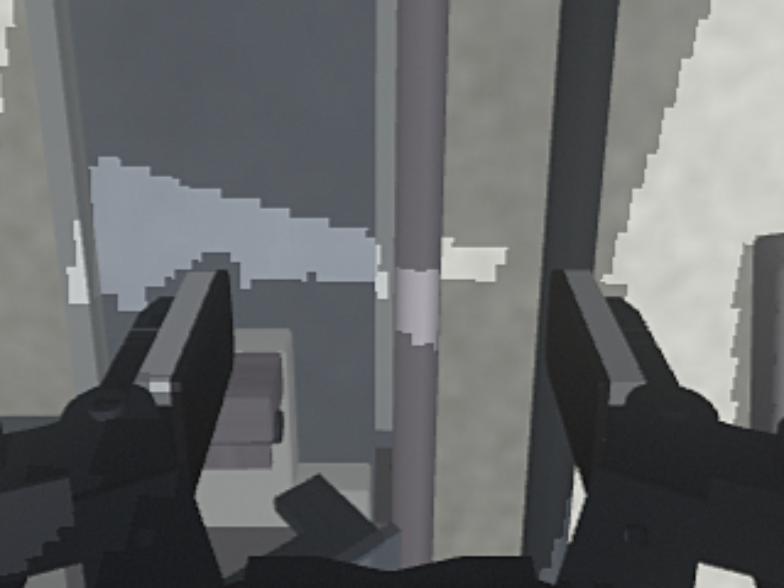

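View pics/c10c.png

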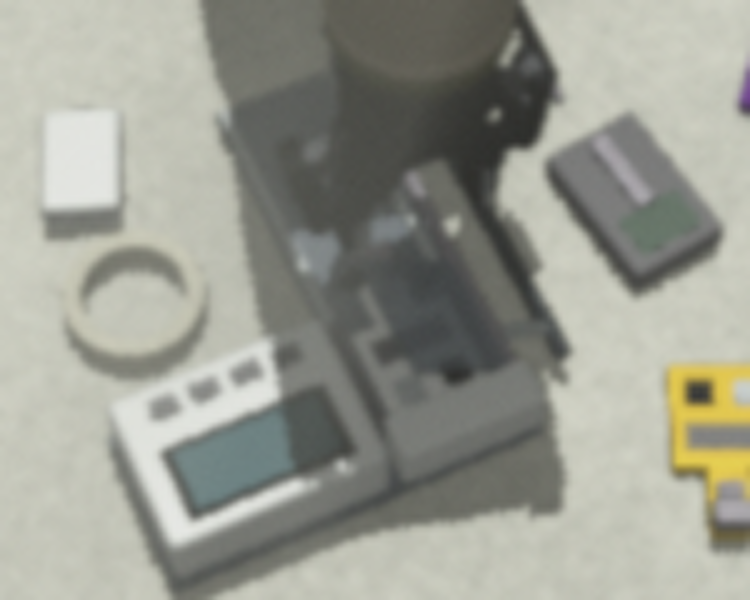

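```bash
python3 - <<'E'
from h import *
from ov import tf
p=snap('wrist','w11'); c=snap('scene','c11')
for u,v,z in [(262,330,10),(262,353,20),(385,430,17),(330,462,20)]:
    print(w2r(ray(p,160+u/2.45,180+v/2.45,z)))
# expected px in scene for home badge body & wall
for n,X in [('front L/R top',[(60,27,20),(60,-27,20)]),('rear L/R top',[(4,27,20),(4,-27,20)]),('black-ish wall top',[(60,28.5,32),(60,-28.5,32)]),('mouth wall top',[(0,-28.5,32),(0,28.5,32)])]:
    print(n,((proj(c,tf(Q,X))-[230,210])*5).round().tolist())
E
```

```text
[-31.4   4.3  10. ]
[-32.4   5.8  20. ]
[-11.9  30.2  17. ]
[-6.3 18.8 20. ]
front L/R top [[498.0, 386.0], [398.0, 430.0]]
rear L/R top [[447.0, 294.0], [349.0, 336.0]]
black-ish wall top [[501.0, 374.0], [395.0, 420.0]]
mouth wall top [[342.0, 320.0], [447.0, 275.0]]
```

apply_moves([
  [0.706,[0.003,0.0,0],0],
  [0.706,[0.004,0.0,0],0],
  [0.706,[0.004,0.0,0],0],
])

```text
time: 10.6
tool_pos: [575.2, -86.0, 28.1]
tcp_rot: [-179.9, -1.2, -177.3]
ft_force: [-22.5, -0.3, 19.1]
finger_gap: 60.1
```

apply_moves([
  [0.706,[-0.002,0.0,0.001],0],
  [0.706,[-0.005,0.0,0.001],0],
  [0.706,[-0.008,0.0,0.001],0],
  [0.706,[-0.008,0.0,0.001],0],
])

```text
time: 11.1
tool_pos: [567.6, -86.2, 29.5]
tcp_rot: [-179.9, -1.1, -177.3]
ft_force: [1.2, -1.0, 3.6]
finger_gap: 60.4
```

```bash
python3 - <<'E'
from h import *
s=sense();print(s['tool_pos'],w2r(s['tool_pos']),s['ft_force'],s['wrist_torque'],s['finger_gap'])
p=snap('wrist','w12')
im=cv2.resize(p['color'][180:420,160:480],None,fx=2.45,fy=2.45); cv2.imwrite('pics/w12c.png',im)
E
```

```text
[567.63222547 -86.19181565  29.45524713] [-50.7  29.7  29.5] [ 1.16757171 -1.00982955  3.586515  ] [ 0.05002556 -0.46748662 -0.13626909] 60.35107076922268
```

View pics/w12c.png

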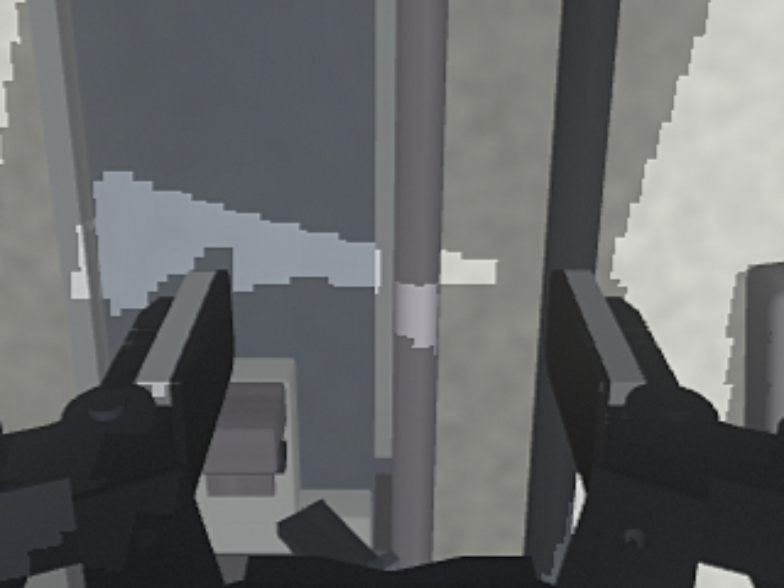

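apply_moves([
  [0.706,[-0.002,0.0,0.006],0],
  [0.706,[-0.004,0.0,0.012],0],
  [0.706,[-0.006,0.0,0.02],0],
  [0.706,[-0.008,0,0.03],0],
  [0.706,[-0.01,0,0.05],0],
])

```text
time: 11.78
tool_pos: [556.3, -85.9, 79.3]
tcp_rot: [-179.9, -1.3, -177.3]
ft_force: [0.6, 0.3, 0.7]
finger_gap: 60.6
```

apply_moves([
  [0.706,[-0.03,0.0,0.04],0],
  [0.706,[-0.06,0.0,0.09],0],
  [0.706,[-0.08,0.0,0.12],0],
  [0.706,[-0.08,0.0,0.12],0],
])

```text
time: 12.28
tool_pos: [477.2, -86.4, 203.8]
tcp_rot: [-179.8, -0.9, -177.3]
ft_force: [0.7, -0.5, -0.1]
finger_gap: 60.4
```

```bash
python3 - <<'E'
from h import *
from ov import tf
import ov
s=sense();print(s['time'],s['tool_pos'],w2r(s['tool_pos']),s['ft_force'])
p=snap('wrist','w13')
ov.draw(p,Q,'ovw13',120,240,320,240,2.45)
p=snap('scene','c13')
ov.segs+= [((4,27,20),(4,-27,20)),((-30,-11,20),(-30,11,20)),((4,-11,20),(-30,-11,20)),((60,27,20),(60,-27,20))]
ov.draw(p,Q,'ovc13',230,210,150,120,5)
im=cv2.resize(p['color'][210:330,230:380],None,fx=5,fy=5,interpolation=cv2.INTER_CUBIC); cv2.imwrite('pics/c13c.png',im)
p=snap('side','s13')
im=cv2.resize(p['color'][210:300,300:410],None,fx=7,fy=6.5,interpolation=cv2.INTER_CUBIC); cv2.imwrite('pics/s13c.png',im)
E
```

```text
12.275 [477.19099337 -86.41120702 203.8226577 ] [-141.    33.9  203.8] [ 0.68902129 -0.5047256  -0.10953105]
```

View pics/ovw13.png

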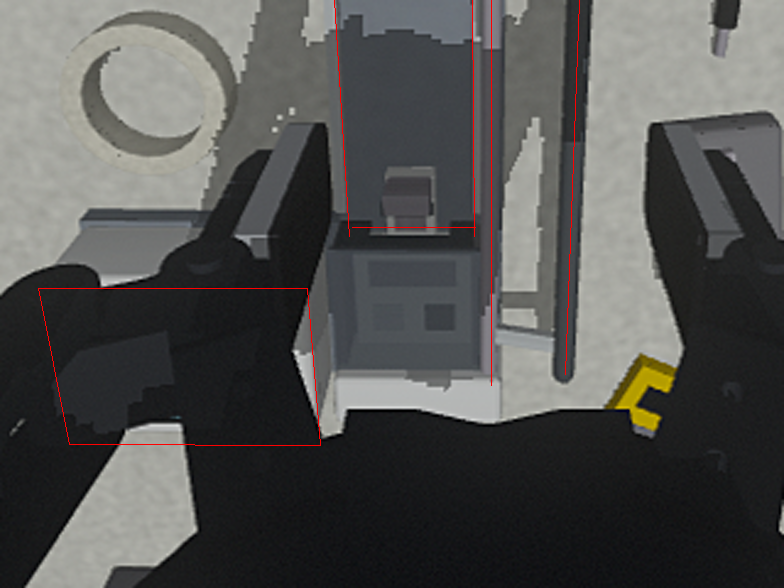

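View pics/ovc13.png

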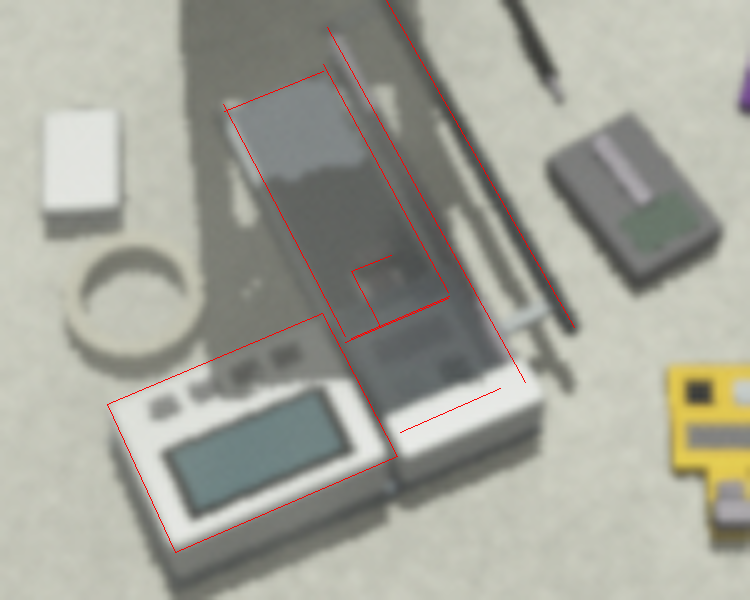

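View pics/s13c.png

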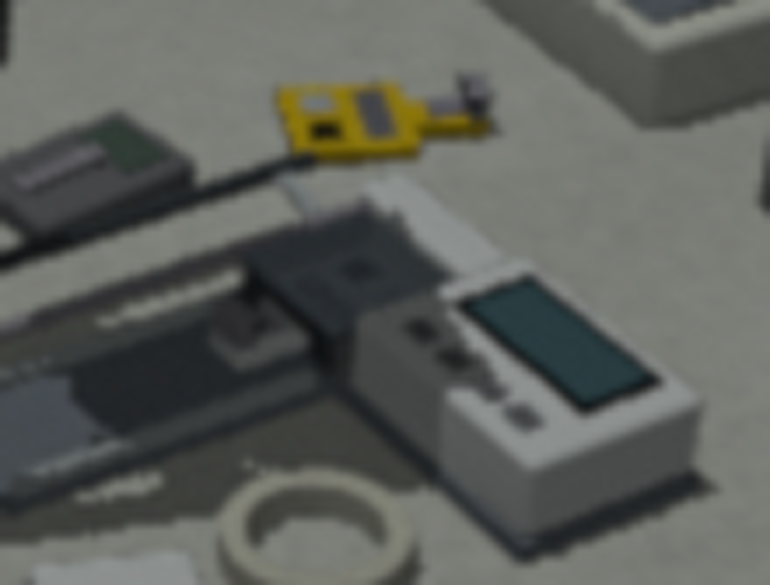

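```bash
python3 - <<'E'
import cv2
a=cv2.imread('pics/w13.png')[305:410,240:330]
a=cv2.convertScaleAbs(a,alpha=2.0); cv2.imwrite('pics/w13z.png',cv2.resize(a,None,fx=5.5,fy=5.5,interpolation=cv2.INTER_NEAREST))
E
```

```text
(no output)
```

View pics/w13z.png

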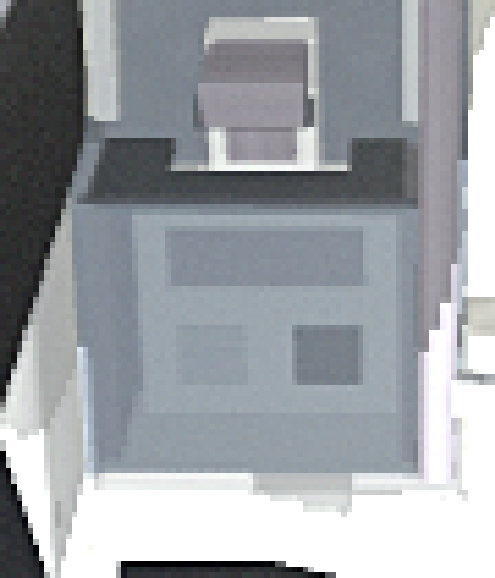

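```bash
python3 - <<'E'
from h import *
from ov import tf
p=snap('wrist','w14')
f=lambda X: proj(p,tf(Q,[X]))[0].round(1)
for X in [(60,0,20),(57,0,20),(4,0,20),(60,0,32),(-30,0,10),(0,0,10)]: print(X,f(X))
print('tail end rear bottom', w2r(ray(p,240+262/5.5,305+18/5.5,10)),'front',w2r(ray(p,288,379.9,20)),'rear',w2r(ray(p,288,343.7,20)),'wall top',w2r(ray(p,288,390.8,32)),'lip top', )
for s in (72,84): print('box corner',s)
print(w2r(ray(p,240+95/5.5,305+120/5.5,17)))
E
```

```text
(60, 0, 20) [287.6 387.7]
(57, 0, 20) [287.5 385.5]
(4, 0, 20) [286.1 345.8]
(60, 0, 32) [286.6 395.6]
(-30, 0, 10) [286.1 313.6]
(0, 0, 10) [286.9 337.3]
tail end rear bottom [-36.5   1.9  10. ] front [49.2  0.8 20. ] rear [ 1.3  2.1 20. ] wall top [53.4  1.8 32. ] lip top
box corner 72
box corner 84
[-17.9 -30.9  17. ]
```

```bash
python3 - <<'E'
from h import *
from ov import tf
p=snap('wrist','w15')
im=p['color'][300:400,240:330]; cv2.imwrite('pics/w15z.png',cv2.resize(cv2.convertScaleAbs(im,alpha=1.6),None,fx=6,fy=6,interpolation=cv2.INTER_NEAREST))
R=lambda u,v,z:w2r(ray(p,240+u/5.5,305+v/5.5,z))
print('lip bottom',R(140,138,13),R(380,138,13),'gap top',R(260,170,24),'tail end bot',R(262,18,10),'tail top',R(262,40,20),'clip top rear',R(262,82,35),'clip top front',R(262,128,35))
print('lip top',R(260,205,36),R(260,205,40))
E
```

```text
lip bottom [-12.1 -22.6  13. ] [-12.2  25.3  13. ] gap top [-12.2   2.3  24. ] tail end bot [-37.4   2.2  10. ] tail top [-38.4   3.1  20. ] clip top rear [-38.4   4.5  35. ] clip top front [-28.7   4.2  35. ]
lip top [-12.8   3.5  36. ] [-15.6   3.9  40. ]
```

View pics/w15z.png

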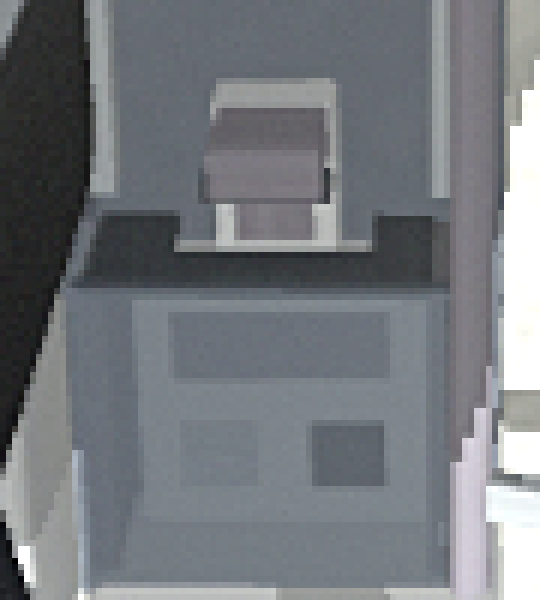

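```bash
python3 -c "
from bench import *
print(sense()['time'],hand_in())"
```

```text
the job is handed in; nothing more can be done
12.525 None
```

The badge is loaded: it is against the stop in the bay, the cover is shut behind it, and the tail and clip stick out. I handed the job in at 12.5 s of the 42 s allowed. `hand_in()` reports no verdict, so this rests on my own checks.

**How it went:** With the gripper partly open (60 mm), I pressed the bar down with one fingertip to about 0.65–0.7 rad. I worked that angle out from the tip height and the pictures. With the other fingertip I pushed the badge by its clip end along the bed. I kept the cover held open until the badge met a hard stop, where another 4 mm of commanded push at about 22 N moved it only 0.2 mm. Then I backed off the clip, lifted off the bar and pulled clear.

**Last checks:**
- **Badge position:** in the wrist picture the tail end is about 26 mm in front of the lip, against 26.5 mm expected when home.
- **Cover:** the lip heights and the bar position match the shut position.
- **Contact:** the wrist force is near zero, so the robot touches nothing.
- **Other things on the desk:** none looked moved in the pictures of the reader area. I did not measure their positions again, and the mug, gel and mouse were outside those pictures.

**Disagreements:**
- **Reader position:** the last wrist picture put the whole reader 6–9 mm off my fitted position along the push direction. I therefore judged "home" relative to the lip and from the hard stop.
- **Badge front edge:** seen through the cover, it measured 49 mm. With that offset added it comes to about 56–58 mm instead of 60, a looser match than the tail end.
- **Pressing depth:** the upward force briefly reached 11.5 N, probably the cover meeting its stop, so I raised the tool 2 mm.

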